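# Unclamp the sawn stone and lay it in the tray

### The arm

A 6-joint arm with a two-finger parallel gripper is mounted at the origin on the work surface. World frame = base frame: x ahead of the robot, y to its left, z up, the work surface at z = 0. Lengths are in mm, angles in rad, forces in N, time in s.
With the tool pointing down it reaches from about 350 to 775 mm from the base axis. Payload 7.3 kg.
Tool frame: the origin (TCP) lies on the centre line of the jaws, within the pads' length; the fingertips stand 14 mm ahead of it and the grasp point (between the pads) lies 5 mm behind it; z points along the fingers, y is the line along which they close (so a half turn about z gives the same grasp; the last joint's range is limited). The gripper opens to 92 mm and grips with 3 to 60 N. Pads are 19 mm wide; open, the fingers measure 130 mm over their backs; the gripper's body (75 mm by 190 mm) begins 47 mm behind the grasp point.
Start: joints at [-1.267, 0.342, 1.524, -0, 1.275, -0.146], TCP at [228.286, -472.789, 240.741] pointing down, gripper open.
Joint ranges: [-2.53, 2.53], [-0.77, 2.02], [0.04, 2.7], [-1, 4.14], [0.28, 2.66], [-3.11, 3.11]. Speed limits (rad/s): [2.57, 2.57, 3.14, 3.14, 3.14, 3.14].

### API

Orientations are given as [roll, pitch, yaw] about the fixed x, y, z axes, in that order (R = Rz(yaw) Ry(pitch) Rx(roll)).
In Python, from plant import get_obs, capture, bot, spot_in, trace, pinpoint gives the robot as it stands.
- The arm moves only by the tool play_rows, never from a script. Its argument "rows" is a list of rows, each a list of 2 entries, a list of its own where there are three numbers: the shift along the world's x, y, z in units of 3 cm (1.0 is 3 cm), then the turn, a rotation vector about the world's x, y, z in units of 8 degrees (1.0 is 8 degrees). A call has 1 to 12 rows; each row shifts and turns the commanded pose from where the row before left it; what a row does not reach is not made up. A row lasts 1/8 s, in which the tool goes at most 62.5 mm and 10.7 degrees, less where a joint would pass 70% of its speed; a pose out of reach is approached as far as the arm can. A call with a number of a shift or a turn outside -1 to 1 is refused whole. A call with a gripper value outside its range is refused whole. "hand" is the opening, from -1 (shut) to 1 (fully open), set as the call begins (left out, the last holds). The fingers move at their own pace and stop on an object; the grip force is fixed at half the most. Time passes only in rows, so rows that do not move let the fingers close. It gives the time, the measured TCP pose, the force, the opening and the grip force at its end, in the units of the state.
- get_obs(): the state, without advancing time (a new reading comes with each control period).
- capture(name): name is "side" or "top"; returns a dict with "frame" (420x560x3 uint8, red, green, blue), "fov_y" (degrees; the focal length in pixels is half the picture's height over the tangent of half this angle, whatever the lens; pixels are square), "cx", "cy" (the principal point, pixels), "rvec" (rotation vector, rad) and "tvec" (3), from world to camera coordinates, as OpenCV has them. Camera axes: x right, y down, z forward; pixel columns grow to the right and rows downward; lengths in mm; the calibration is good to about 2 mm. A picture is of the moment at which its call begins. There is no depth.
- bot.close_job(): hands the job in; it is judged then, once.
Trained networks look in the newest picture that a camera, given by its name, has taken for a name from the list of things; names that differ only in an ending like _2 or _b are one class to them, and where a whole thing is asked for, a point or a joint stands for the part that bears it (a point fixed in the world has none). Each returns a list of dicts, best first, with "p" (0 to 1); they miss things now and then, are a little off and sometimes report something else, mostly with a low value. They report only what shows in the picture. A call takes as long as a camera call. They do not tell look-alikes from the thing itself.
- spot_in(query, camera): "at" ([row, column] in pixels, amid what is visible of it).
- trace(query, camera): "mask" (420x560 bool, what is visible of it) and "at" ([row, column] in pixels, amid what is visible of it).
- pinpoint(query, camera): "at" ([row, column] in pixels: a listed point, or the origin of a listed thing).
The state is a dict: "time": time; "joint_positions": joint angles; "dq": joint speeds; "tau": joint torques, N m; "tool_pos": TCP position; "tcp_rot": TCP orientation; "contact_force": force on the tool from outside, world axes, zero at the start; "moment": the same for the moment, N m; "grip_width": finger opening in mm; "finger_force": force on a finger pad.
Only numpy, scipy, OpenCV 4.12 (cv2) and the standard library are available. Lean on these libraries where they do the work, as an engineer would, in place of code of your own. Each camera call takes 0.05 s, during which the arm holds its last target. There are 200 camera calls.

### The job

The sawn stone block stands clamped in the saw vise: slide the vise jaw well open first, then lift the stone out and lay it down flat on one of its two broad faces (the ones the jaws held) in the shallow metal tray, and let go. Stone chips easily, so never drop it or let it topple over: turn it over and set it down under control. Then push the empty vise fully shut, and leave the pot, jar and rough stone where they are.

Things in the scene. Friction and masses are not known exactly. Their poses are not given: they have to be found in the camera images.
- vise: Grey vise fixed to the bench; origin on the bench. x: slide direction, from sliding to fixed jaw; z up. Foot 265 x 120 mm (x -145 to 120), 10 mm high; bed 90 mm wide, top at z = 24 mm. Fixed dark steel jaw at x 65 to 101 mm, 38 mm wide in y, top at z = 58 mm. The stone stands on the bed against it, centre near x = 43 mm, within 4 mm of y = 0.
- jaw (a joint): Sliding jaw (m): 0 at the start, holding the stone (jaws 44.5 mm apart); grows as it opens towards the vise's -x, end stop at 0.055; -0.0445 is fully shut, the jaws meeting. Stays where it is left; about 6 N moves it.
- jaw_grip (a point): Middle of the top edge of the sliding jaw's upright steel grip plate: 14 mm thick along vise x, 50 mm wide in y, top 80 mm above the bench, free above the jaw's base plate (z = 36 mm). At vise x = -55 mm - jaw value. A 42 mm gap lies between it and the sliding jaw block (26 mm thick, 38 mm wide, top at z = 58 mm). Axes as the vise's.
- stone: Sawn pale stone block, 44 mm thick (x), 60 wide (y), 76 tall (z), 0.6 kg; origin at its centre. It starts standing on a 44 x 60 end, axes along the vise's, its 60 x 76 broad faces (along x) towards the jaws. It overhangs the 38 mm wide jaws at both y ends, so fingers can close on it along y beside the jaws; it rises 42 mm above them.
- tray: Shallow open aluminium tray fixed to the bench, 250 mm (its x) by 210 mm (its y) outside, 26 mm high, 5 mm walls. Origin at the centre of its underside, z up; its inner floor is at z = 5 mm.
- pot: Bystander: open round steel water pot, 110 mm across and 150 mm tall, origin under its centre.
- rough: Bystander: grey rough stone lump, 90 mm across, 52 mm tall, origin under its centre.
- jar: Bystander: closed white jar, 68 mm across, 85 mm tall, origin under its centre.
Mind the look-alikes: they are no part of the job. Of the things like the stone, leave any that is yellow; of the rest the larger one is meant.

How it is judged:
By the outcome, as a careful person would: the job done as asked, in the order asked, and still so for the second after the job is handed in, with the robot touching nothing.
It also fails if it takes over 61 s, if anything falls off the work surface, if the arm or the gripper's body presses on something with over 40 N, if the wrist force passes 120 N, or if a joint passes its speed limit or range.

## Working session

There is one attempt and no reset: what is moved stays moved. The work goes in short steps, Python scripts to look and compute and a tool call to move; the robot and the scene stay as the last step left them, time stands still between calls to the robot, and variables do not carry over. Pictures are saved under pics/ and viewed, at most 10 in all, crops included, and the job is handed in when it is done.

Besides the shell and the picture viewer there is one more tool, called after ">>>" as name([rows], argument=value, ...), one row to a line, values as JSON. play_rows: Moves the arm, as the interface text tells. Shifts and turns lie within -1 to 1; 1 stands for 3 cm of shift or 8 degrees of turn. Its arguments: {"type":"object","properties":{"rows":{"type":"array"},"hand":{"type":"number"}},"required":["rows"]}

```bash
mkdir -p pics; cat > h.py <<'E'
import numpy as np, cv2
from plant import *
def cam(n):
    c=capture(n); f=210/np.tan(np.radians(c["fov_y"])/2)
    K=np.array([[f,0,c["cx"]],[0,f,c["cy"]],[0,0,1]]); R=cv2.Rodrigues(np.array(c["rvec"],float))[0]; t=np.array(c["tvec"],float)
    return dict(K=K,R=R,t=t,P=K@np.c_[R,t],img=c["frame"])
def tri(a,pa,b,pb):
    X=cv2.triangulatePoints(a["P"],b["P"],np.array(pa[::-1],float),np.array(pb[::-1],float)).ravel(); return X[:3]/X[3]
def ray(c,p,z):
    d=c["R"].T@np.linalg.inv(c["K"])@np.array([p[1],p[0],1.]); o=-c["R"].T@c["t"]; return o+d*(z-o[2])/d[2]
def proj(c,X):
    u=c["P"]@np.r_[X,1]; return u[1]/u[2],u[0]/u[2]
E
python3 - <<'E'
from h import *
C={n:cam(n) for n in("side","top")}
for n in C:
    cv2.imwrite(f"pics/{n}0.png",C[n]["img"][:,:,::-1]); print(n,"campos",(-C[n]["R"].T@C[n]["t"]).round())
for q in["vise","jaw_grip","stone","tray","pot","rough","jar"]:
    for n in C:
        print(q,n,[(np.round(d["at"]).tolist(),round(d["p"],2)) for d in pinpoint(q,n)], [(np.round(d["at"]).tolist(),round(d["p"],2)) for d in spot_in(q,n)])
E
```

```text
side campos [ -1. 612. 801.]
top campos [ 500.    4. 1526.]
vise side [([272.0, 262.0], 0.65)] [([284.0, 267.0], 0.66)]
vise top [([249.0, 224.0], 0.86), ([229.0, 225.0], 0.27)] [([255.0, 220.0], 0.71)]
jaw_grip side [([271.0, 270.0], 0.76), ([273.0, 266.0], 0.43)] [([274.0, 268.0], 0.72)]
jaw_grip top [([264.0, 210.0], 0.68)] [([253.0, 216.0], 0.95)]
stone side [([259.0, 159.0], 0.68), ([250.0, 262.0], 0.63)] [([248.0, 257.0], 0.77), ([234.0, 202.0], 0.54)]
stone top [([178.0, 159.0], 0.88), ([172.0, 202.0], 0.79), ([230.0, 223.0], 0.74)] [([232.0, 223.0], 0.75), ([178.0, 158.0], 0.67), ([170.0, 201.0], 0.56)]
tray side [([216.0, 341.0], 0.81)] [([213.0, 345.0], 0.8)]
tray top [([235.0, 350.0], 0.66)] [([255.0, 216.0], 0.7), ([239.0, 347.0], 0.64)]
pot side [([325.0, 170.0], 0.72)] [([306.0, 165.0], 0.97)]
pot top [([239.0, 132.0], 0.84)] [([235.0, 121.0], 0.85)]
rough side [([208.0, 258.0], 0.87)] [([202.0, 255.0], 0.92)]
rough top [([168.0, 271.0], 0.88)] [([168.0, 274.0], 0.89)]
jar side [([194.0, 402.0], 0.91)] [([184.0, 404.0], 0.69)]
jar top [([255.0, 429.0], 0.81), ([237.0, 131.0], 0.48)] [([253.0, 432.0], 0.82)]
```

```bash
python3 -c "
import cv2,numpy as np
a=cv2.imread('pics/side0.png');b=cv2.imread('pics/top0.png')
" ; ls pics
```

```text
side0.png
top0.png
```

View pics/side0.png

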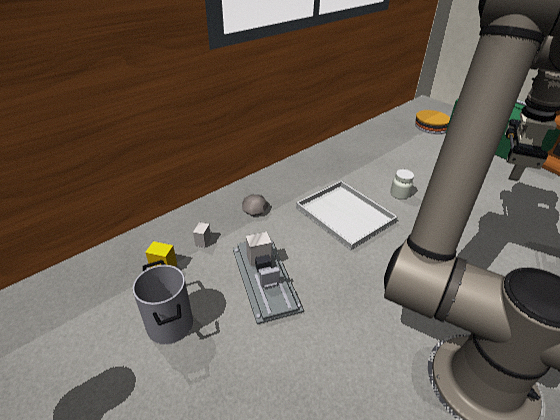

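View pics/top0.png

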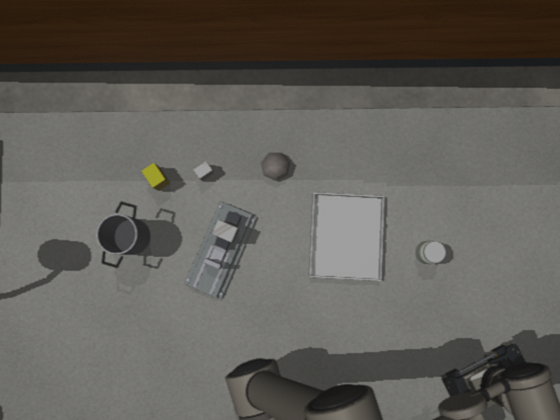

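The side view has the vise at about (265,280) with the pale stone standing in it, and the tray at (347,213). The top view has three candidates for the stone (col,row): yellow (153,176), which is excluded; a small grey one (203,170); and the larger pale one clamped in the vise (225,231), which fits. I'll confirm that in one crop.

```bash
python3 - <<'E'
from h import *
C={n:cam(n) for n in("side","top")}
s,t=C["side"],C["top"]
a=cv2.resize(t["img"][150:310,130:270],None,fx=3.4,fy=3.4,interpolation=cv2.INTER_CUBIC)
b=cv2.resize(s["img"][205:335,180:310],None,fx=2.4,fy=2.4,interpolation=cv2.INTER_CUBIC)
o=np.zeros((600,800,3),np.uint8);o[:a.shape[0],:a.shape[1]]=a;b=b[:,:800-a.shape[1]];o[:b.shape[0],a.shape[1]:a.shape[1]+b.shape[1]]=b
cv2.imwrite("pics/crop.png",o[:,:,::-1])
for q,z in[("vise",10),("stone",100),("tray",26)]:
    for d in trace(q,"top"):
        m=d["mask"].astype(np.uint8); ys,xs=np.nonzero(m)
        W=np.array([ray(t,(y,x),z)[:2] for y,x in zip(ys,xs)],np.float32)
        r=cv2.minAreaRect(W); print(q,round(d["p"],2),np.round(d["at"]),"cent",np.round(r[0]),"size",np.round(r[1]),"ang",round(r[2],1), "pca", np.round(np.degrees(np.arctan2(*np.linalg.eigh(np.cov(W.T))[1][:,1][::-1])),1), "n",len(ys))
for q,a,b in[("stone",(250,262),(230,223)),("jaw_grip",(271,270),(264,210)),("vise",(272,262),(249,224)),("tray",(216,341),(235,350)),("pot",(325,170),(239,132)),("rough",(208,258),(168,271)),("jar",(194,402),(255,429))]:
    print(q,tri(s,a,t,b).round())
E
```

```text
vise 0.87 [256. 218.] cent [526. 171.] size [119. 267.] ang 65.8 pca 155.0 n 3200
stone 0.79 [229. 224.] cent [578. 148.] size [69. 45.] ang 62.9 pca 61.4 n 375
stone 0.53 [170. 202.] cent [748. 208.] size [41. 43.] ang 33.5 pca 111.6 n 215
stone 0.36 [237. 349.] cent [ 559. -191.] size [204. 239.] ang 86.2 pca 178.1 n 6138
tray 0.67 [236. 348.] cent [ 563. -201.] size [215. 250.] ang 86.3 pca 176.6 n 6080
stone [577. 152.  61.]
jaw_grip [485. 190.  81.]
vise [532. 162.  15.]
tray [ 572. -215.  -19.]
pot [562. 434.   2.]
rough [763.  13.  21.]
jar [ 505. -449.   -2.]
```

View pics/crop.png

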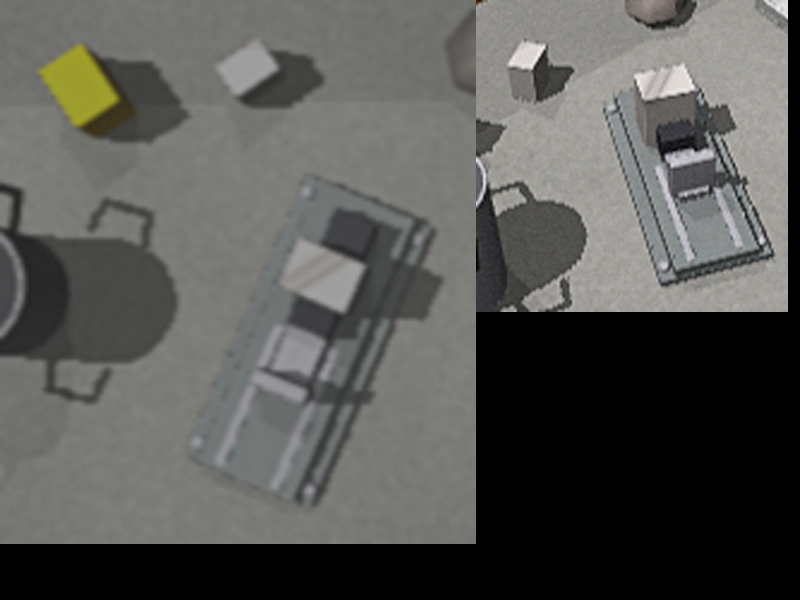

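The crop confirms it: the pale block in the vise is clearly larger than the grey one at (203,170). Next I'll refine the vise pose and read the state.

```bash
python3 - <<'E'
from h import *
from scipy.optimize import least_squares
t=cam("top");s=cam("side")
f=lambda u,v:(150+(v)/3.4-.35,130+u/3.4-.35)
M=[((120,60,10),f(308,176)),((120,-60,10),f(434,232)),((-145,60,10),f(190,460)),((-145,-60,10),f(312,508)),
 ((65,30,100),f(303,238)),((65,-30,100),f(369,265)),((21,-30,100),f(349,312)),((21,30,100),f(281,283))]
g=lambda u,v:(205+v/2.4-.3,180+(u-476)/2.4-.3)
S=[((21,30,100),g(642,92)),((65,30,100),g(634,72)),((65,-30,100),g(690,66)),((21,-30,100),g(697,88)),((-145,60,10),g(662,285)),((-145,-60,10),g(773,254)),((120,60,10),g(606,103))]
def w(p,X):
    c,s_=np.cos(p[2]),np.sin(p[2]); return np.array([p[0]+c*X[0]-s_*X[1],p[1]+s_*X[0]+c*X[1],X[2]])
def r(p,L,c): return np.ravel([np.subtract(proj(c,w(p,X)),px) for X,px in L])
p0=[537,166,-.43]
for nm,fun in(("top",lambda p:r(p,M,t)),("side",lambda p:r(p,S,s)),("both",lambda p:np.r_[r(p,M,t),r(p,S,s)])):
    q=least_squares(fun,p0); print(nm,q.x[:2].round(1),np.degrees(q.x[2]).round(2),fun(q.x).round(1))
o=get_obs(); print(o)
# tray mask both
for n,c in(("top",t),("side",s)):
    d=trace("tray",n)[0]; ys,xs=np.nonzero(d["mask"]); W=np.array([ray(c,(y,x),26)[:2] for y,x in zip(ys,xs)],np.float32); print(cv2.minAreaRect(W))
E
```

```text
top [537.5 162.4] -23.28 [-0.4 -0.1 -1.4 -0.1 -1.2 -0.9  0.5  0.7 -0.1 -0.1  0.3  0.3  1.  -0.
  1.2  0.2]
side [537.1 163.8] -24.34 [ 3.1  1.5  0.3  0.8 -1.4 -1.   0.2  0.7 -1.2 -0.8 -0.3 -0.2 -0.3 -1. ]
both [537.5 163.1] -23.83 [-0.4  0.1 -1.1 -0.  -1.6 -1.5  0.5 -0.  -0.1 -0.1  0.4  0.2  1.1 -0.3
  1.2  0.   3.   1.6  0.2  0.7 -1.6 -1.2 -0.   0.7 -1.5 -0.1 -0.9  0.3
 -0.3 -1.2]
{'time': 1.85, 'joint_positions': array([-1.26704255e+00,  3.41982549e-01,  1.52410600e+00, -7.20916854e-06,
        1.27535566e+00, -1.46005627e-01]), 'dq': array([ 0.00064487,  0.0002957 , -0.00055195, -0.00040961,  0.0001683 ,
       -0.00217379]), 'tau': array([ 1.36195463e-04, -4.31124938e+01, -2.44476700e+01,  7.18704402e-02,
        4.83253039e-02,  1.57299019e-05]), 'tool_pos': array([ 228.26699981, -472.80886742,  240.74747696]), 'tcp_rot': array([3.14144679e+00, 2.84210439e-05, 4.49761500e-01]), 'contact_force': array([-0.75359578, -0.07233959, -0.15204284]), 'moment': array([ 0.01151607, -0.00062491,  0.0527348 ]), 'finger_force': 0.0, 'grip_width': 91.55988669577745}
((561.614990234375, -199.80169677734375), (212.15609741210938, 251.97183227539062), 86.21622467041016)
((554.59375, -189.33734130859375), (238.20716857910156, 269.696044921875), 87.59748840332031)
```

>>> play_rows([
  [[0.36,0.915,0],[0,0,0.21]],
  [[0.36,0.915,0],[0,0,0.21]],
  [[0.36,0.915,0],[0,0,0.21]],
  [[0.36,0.915,0],[0,0,0.21]],
  [[0.36,0.915,0],[0,0,0.21]],
  [[0.36,0.915,0],[0,0,0.21]],
  [[0.36,0.915,0],[0,0,0.21]],
  [[0.36,0.915,0],[0,0,0.21]],
  [[0.36,0.915,0],[0,0,0.21]],
  [[0.36,0.915,0],[0,0,0.21]],
  [[0.36,0.915,0],[0,0,0.21]],
  [[0.36,0.915,0],[0,0,0.21]],
], hand=0)

```text
time: 3.45
tool_pos: [358.2, -142.5, 240.9]
tcp_rot: [3.141, -0.0, 0.803]
contact_force: [-0.3, 0.2, -0.5]
grip_width: 45.9
finger_force: 0.0
```

```bash
cat >> h.py <<'E'
def rec():
    o=get_obs(); open("log.txt","a").write(" ".join(map(str,np.r_[o["joint_positions"],o["tool_pos"],o["tcp_rot"]]))+"\n")
    print(round(o["time"],2),o["joint_positions"].round(3),o["tool_pos"].round(1),np.degrees(o["tcp_rot"]).round(1),o["contact_force"].round(1),round(o["grip_width"],1),round(o["finger_force"],1)); return o
E
python3 -c "from h import *;rec()"
```

```text
3.45 [-0.578  0.082  1.864 -0.     1.195  0.19 ] [ 358.2 -142.5  240.9] [180.  -0.  46.] [-0.3  0.2 -0.5] 45.9 0.0
```

>>> play_rows([
  [[0.36,0.915,0],[0,0,0.21]],
  [[0.36,0.915,0],[0,0,0.21]],
  [[0.36,0.915,0],[0,0,0.21]],
  [[0.36,0.915,0],[0,0,0.21]],
  [[0.36,0.915,0],[0,0,0.21]],
  [[0.36,0.915,0],[0,0,0.21]],
  [[0.36,0.915,0],[0,0,0.21]],
  [[0.36,0.915,0],[0,0,0.21]],
  [[0.36,0.915,0],[0,0,0.21]],
  [[0.36,0.915,0],[0,0,0.21]],
  [[0.36,0.915,0],[0,0,0.21]],
  [[0.36,0.915,0],[0,0,0.21]],
])

```text
time: 4.95
tool_pos: [487.8, 187.0, 240.8]
tcp_rot: [3.141, -0.0, 1.155]
contact_force: [0.6, -0.8, -0.5]
grip_width: 46.1
finger_force: 0.0
```

```bash
python3 -c "from h import *;rec()"
```

```text
4.95 [ 0.219  0.337  1.531 -0.     1.273  0.636] [487.8 187.  240.8] [180.   -0.   66.2] [ 0.6 -0.8 -0.5] 46.1 0.0
```

>>> play_rows([
  [[0,0,-0.8],[0,0,0]],
  [[0,0,-0.8],[0,0,0]],
  [[0,0,-0.8],[0,0,0]],
  [[0,0,-0.8],[0,0,0]],
  [[0,0,-0.6],[0,0,0]],
  [[0,0,-0.6],[0,0,0]],
  [[0,0,-0.5],[0,0,0]],
  [[0,0,-0.5],[0,0,0]],
  [[0,0,-0.3],[0,0,0]],
  [[0,0,0],[0,0,0]],
])

```text
time: 6.2
tool_pos: [487.2, 185.9, 69.2]
tcp_rot: [-3.141, 0.001, 1.153]
contact_force: [0.7, -0.0, 0.0]
grip_width: 46.0
finger_force: 0.0
```

>>> play_rows([
  [[0,0,0],[0,0,0]],
  [[0,0,0],[0,0,0]],
  [[0,0,0],[0,0,0]],
  [[0,0,0],[0,0,0]],
], hand=-1)

```text
time: 6.7
tool_pos: [488.3, 185.8, 70.1]
tcp_rot: [3.14, -0.001, 1.154]
contact_force: [4.5, -1.8, -0.8]
grip_width: 13.9
finger_force: 30.0
```

```bash
python3 - <<'E'
from h import *
rec();s=cam("side");cv2.imwrite("pics/g1.png",cv2.resize(s["img"][170:340,160:400],None,fx=3,fy=3)[:,:,::-1])
E
```

```text
6.7 [ 2.170e-01  5.380e-01  1.745e+00 -1.000e-03  8.560e-01  6.350e-01] [488.3 185.8  70.1] [179.9  -0.   66.1] [ 4.5 -1.8 -0.8] 13.9 30.0
```

View pics/g1.png

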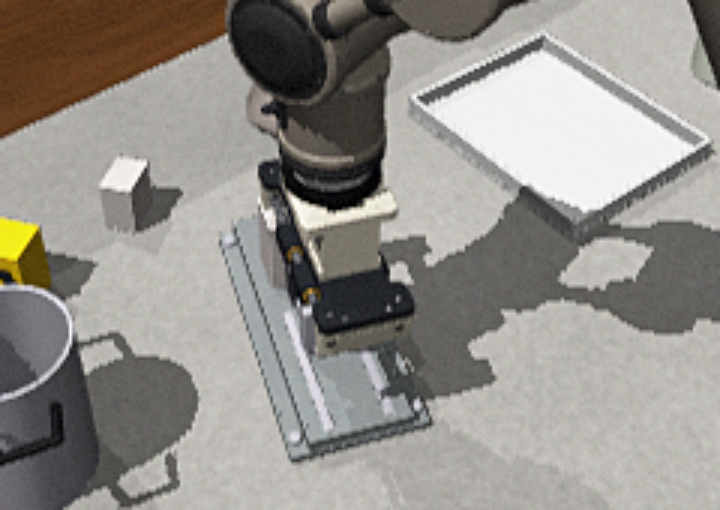

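The fingers hold the grip plate (13.9 mm wide). Next I'll slide the jaw open.

>>> play_rows([
  [[-0.2,0.09,0],[0,0,0]],
  [[-0.2,0.09,0],[0,0,0]],
  [[-0.2,0.09,0],[0,0,0]],
  [[-0.2,0.09,0],[0,0,0]],
  [[-0.2,0.09,0],[0,0,0]],
  [[-0.2,0.09,0],[0,0,0]],
  [[-0.2,0.09,0],[0,0,0]],
  [[-0.2,0.09,0],[0,0,0]],
  [[0,0,0],[0,0,0]],
])

```text
time: 7.88
tool_pos: [439.7, 207.3, 70.1]
tcp_rot: [3.14, 0.0, 1.154]
contact_force: [1.5, -3.1, 1.5]
grip_width: 13.7
finger_force: 30.0
```

```bash
python3 -c "from h import *;rec()"
```

```text
7.88 [ 2.830e-01  4.880e-01  1.845e+00 -1.000e-03  8.080e-01  7.010e-01] [439.7 207.3  70.1] [179.9   0.   66.1] [ 1.5 -3.1  1.5] 13.7 30.0
```

>>> play_rows([
  [[0,0,0],[0,0,0]],
  [[0,0,0],[0,0,0]],
  [[0,0,0],[0,0,0]],
  [[0,0,0.5],[0,0,0]],
  [[0,0,1],[0,0,0]],
  [[0,0,1],[0,0,0]],
  [[0,0,1],[0,0,0]],
  [[0,0,1],[0,0,0]],
  [[0,0,1],[0,0,0]],
], hand=0)

```text
time: 9.0
tool_pos: [439.2, 207.7, 235.7]
tcp_rot: [-3.141, 0.0, 1.154]
contact_force: [0.0, 0.7, -0.1]
grip_width: 46.1
finger_force: 0.0
```

>>> play_rows([
  [[0.6,-0.3,0],[0.3,-0.7,-0.5]],
  [[0.6,-0.3,0],[0.3,-0.7,-0.5]],
  [[0.6,-0.3,0],[0.3,-0.7,-0.5]],
  [[0,0,0],[0,0,0]],
], hand=1)

```text
time: 9.5
tool_pos: [492.6, 180.0, 234.4]
tcp_rot: [2.948, -0.252, 0.966]
contact_force: [-0.1, -0.2, 0.7]
grip_width: 81.6
finger_force: 0.0
```

```bash
cat > kin.py <<'E'
import numpy as np
from scipy.spatial.transform import Rotation as Ro
from scipy.optimize import least_squares
Rz=lambda a:Ro.from_euler('z',a);Ry=lambda a:Ro.from_euler('y',a)
# puma-like: p=[h,L1,L2,L3,d, elbow offset a, shoulder offset s]
def fk(q,p):
    h,L1,L2,L3,d,a,s=p
    R1=Rz(q[0]); R2=R1*Ry(q[1]); R3=R2*Ry(q[2]); R4=R3*Rz(q[3]); R5=R4*Ry(q[4]); R6=R5*Rz(q[5])
    x=np.array([0,0,h])+R1.apply([s,d,0])+R2.apply([0,0,L1])+R3.apply([a,0,L2])+R6.apply([0,0,L3])
    return x,R6
E
python3 - <<'E'
from h import *; rec()
from kin import *
D=np.loadtxt("log.txt")
D=np.vstack([[-1.26704255e+00,3.41982549e-01,1.52410600,0,1.27535566,-1.46005627e-01,228.267,-472.809,240.747,3.14144679,0,.44976],D])
def res(p): return np.ravel([fk(d[:6],p)[0]-d[6:9] for d in D])
for st in([300,400,400,200,76,0,0],[200,450,450,250,76,20,0]):
    q=least_squares(res,st); print(q.x.round(1),abs(q.fun).max())
q=least_squares(lambda v:res(np.r_[v,0,0]),[300,400,400,200,76]); print(q.x.round(1),q.fun.round(1))
for d in D: 
    R=fk(d[:6],q.x.tolist()+[0,0])[1]; print(np.degrees((R.inv()*Ro.from_euler('xyz',d[9:])).as_rotvec()).round(1))
E
```

```text
9.5 [0.183 0.189 1.8   0.048 0.838 0.785] [492.6 180.  234.4] [168.9 -14.4  55.4] [-0.1 -0.2  0.7] 81.6 0.0
[222.9 506.2 379.6 304.1  76.4  46.5   0. ] 0.0016804437136954675
[222.9 506.2 379.6 304.1  76.4  46.5   0. ] 0.0016804436859558791
[207.  462.5 372.5 291.   76.5] [-2.3  7.5  2.6  5.8 -3.7 -0.5 -7.4 -1.6  2.5  2.6  0.6 -0.5  6.2  1.9
 -2.9  0.2 -0.4 -1. ]
[-0.  0. 90.]
[-0. -0. 90.]
[ 0.  0. 90.]
[ 0.  0. 90.]
[-0.  0. 90.]
[ 0.  0. 90.]
```

```bash
cat >> kin.py <<'E'
P=[222.9,506.2,379.6,304.1,76.4,46.5,0]
D_=np.loadtxt("log.txt")
P=least_squares(lambda p:np.ravel([fk(d[:6],p)[0]-d[6:9] for d in D_]),P).x
lo=np.array([-2.53,-.77,.04,-1,.28,-3.11]);hi=np.array([2.53,2.02,2.7,4.14,2.66,3.11])
TZ=Rz(np.pi/2)
def ik(x,R,q0):
    def f(q):
        X,Q=fk(q,P); return np.r_[(X-x)/100,(R.inv()*Q*TZ).as_rotvec()]
    s=least_squares(f,np.clip(q0,lo+.01,hi-.01),bounds=(lo,hi)); return s.x,abs(s.fun).max()
yawv=np.radians(-24)
STONE=np.array([576.8,146,62])
def tool_in_stone(a,flip): # tool rot in stone frame: points along (sin a,0,-cos a), y along +-stone y
    z=np.array([np.sin(a),0,-np.cos(a)]); y=np.array([0,1.,0])*flip; return Ro.from_matrix(np.c_[np.cross(y,z),y,z])
def tcp(Spos,SR,T,dz): # grasp point at stone (0,0,dz); TCP 5 ahead
    R=SR*T; return np.array(Spos)+SR.apply([0,0,dz])+R.apply([0,0,5]),R
E
python3 - <<'E'
from kin import *
mg=lambda q:np.minimum(q-lo,hi-q).min()
out=[]
for a in(50,-50,45,-45,40,-40):
  for fl in(1,-1):
    A=np.radians(a);T=tool_in_stone(A,fl)
    x,R=tcp(STONE,Rz(yawv),T,4)
    for j4 in(0,1.5,3.1):
      q,e=ik(x,R,[.2,.5,1.7,j4,1,.5])
      if e>1e-3 or mg(q)<.05: continue
      for yw in range(-180,180,15):
        SR=Rz(np.radians(yw))*Ry(np.pi/2*np.sign(a))   # +x down if a>0
        x2,R2=tcp([562,-200,27],SR,T,4)
        q2,e2=ik(x2,R2,[-.4,q[1],q[2],q[3],q[4],q[5]])
        if e2>1e-3 or mg(q2)<.1: continue
        out.append((abs(q2-q)[3:].max(),a,fl,yw,q.round(2),q2.round(2),round(mg(q),2),round(mg(q2),2)))
out.sort(key=lambda o:o[0])
for o in out[:14]: print(*o)
print(len(out))
E
```

```text
1.828690143886194 -50 1 -105 [-0.03  1.11  0.86  0.32  1.98 -1.18] [-0.14  0.84  1.53 -0.83  1.05  0.65] 0.68 0.17
1.8286901438876937 -50 1 -105 [-0.03  1.11  0.86  0.32  1.98 -1.18] [-0.14  0.84  1.53 -0.83  1.05  0.65] 0.68 0.17
1.828690143891154 -50 1 -105 [-0.03  1.11  0.86  0.32  1.98 -1.18] [-0.14  0.84  1.53 -0.83  1.05  0.65] 0.68 0.17
1.8974869495944127 -50 1 -120 [-0.03  1.11  0.86  0.32  1.98 -1.18] [-0.16  0.9   1.37 -0.69  1.24  0.72] 0.68 0.31
1.8974869495958877 -50 1 -120 [-0.03  1.11  0.86  0.32  1.98 -1.18] [-0.16  0.9   1.37 -0.69  1.24  0.72] 0.68 0.31
1.897486949599313 -50 1 -120 [-0.03  1.11  0.86  0.32  1.98 -1.18] [-0.16  0.9   1.37 -0.69  1.24  0.72] 0.68 0.31
1.9073607701116047 -45 1 -105 [-0.02  1.05  0.93  0.29  1.89 -1.19] [-0.11  0.87  1.52 -0.9   1.11  0.72] 0.77 0.1
1.9073607702758606 -45 1 -105 [-0.02  1.05  0.93  0.29  1.89 -1.19] [-0.11  0.87  1.52 -0.9   1.11  0.72] 0.77 0.1
1.9485877606776592 -45 1 -120 [-0.02  1.05  0.93  0.29  1.89 -1.19] [-0.13  0.94  1.34 -0.74  1.31  0.76] 0.77 0.26
1.948587760842154 -45 1 -120 [-0.02  1.05  0.93  0.29  1.89 -1.19] [-0.13  0.94  1.34 -0.74  1.31  0.76] 0.77 0.26
1.9882252243987963 -40 1 -120 [-0.01  1.    1.    0.26  1.79 -1.19] [-0.11  0.98  1.31 -0.8   1.38  0.8 ] 0.87 0.2
1.9882252244053702 -40 1 -120 [-0.01  1.    1.    0.26  1.79 -1.19] [-0.11  0.98  1.31 -0.8   1.38  0.8 ] 0.87 0.2
1.9919557012230604 -50 1 -135 [-0.03  1.11  0.86  0.32  1.98 -1.18] [-0.2   0.96  1.22 -0.57  1.42  0.81] 0.68 0.43
1.9919557012245437 -50 1 -135 [-0.03  1.11  0.86  0.32  1.98 -1.18] [-0.2   0.96  1.22 -0.57  1.42  0.81] 0.68 0.43
148
```

```bash
cat > plan.py <<'E'
from kin import *
mg=lambda q:np.minimum(q-lo,hi-q).min()
def path(a,yw,up=190,n=24,dz=4,TR=(562,-200,27)):
    T=tool_in_stone(np.radians(a),1)
    x,R=tcp(STONE,Rz(yawv),T,dz); SR=Rz(np.radians(yw))*Ry(np.pi/2*np.sign(a)); x2,R2=tcp(TR,SR,T,dz)
    rv=(R2*R.inv()).as_rotvec(); U=np.array([0,0,up])
    q,e=ik(x,R,[0,1,1,.3,1.9,-1.2]);Q=[q];E=[e]
    W=[(x+U*k/4,R) for k in range(1,5)]+[(x+U+(x2-x)*k/n,Ro.from_rotvec(rv*k/n)*R) for k in range(1,n+1)]+[(x2+U*(4-k)/4,R2) for k in range(1,5)]
    for X,RR in W:
        q,e=ik(X,RR,Q[-1]);Q.append(q);E.append(e)
    Q=np.array(Q); return x,R,x2,R2,rv,Q,max(E),min(mg(q) for q in Q),abs(np.diff(Q,axis=0)).max(0)
E
python3 - <<'E'
from plan import *
for a in(-45,-40,45):
  for yw in(-105,-120,-135,-150,-165,180):
    x,R,x2,R2,rv,Q,e,m,s=path(a,yw); print(a,yw,np.degrees(rv).round(),np.degrees(np.linalg.norm(rv)).round(),"err",round(e,4),"marg",round(m,2),s.round(2))
E
```

```text
-45 -105 [-87. -42. -63.] 115.0 err 0.0 marg 0.1 [0.01 0.07 0.07 0.06 0.09 0.09]
-45 -120 [-94. -31. -74.] 124.0 err 0.0 marg 0.26 [0.01 0.07 0.07 0.05 0.09 0.08]
-45 -135 [-101.  -19.  -84.] 133.0 err 0.0 marg 0.37 [0.01 0.06 0.07 0.04 0.09 0.08]
-45 -150 [-106.   -6.  -95.] 143.0 err 0.0 marg 0.45 [0.01 0.06 0.07 0.04 0.09 0.08]
-45 -165 [-111.    9. -105.] 153.0 err 0.0 marg 0.45 [0.02 0.06 0.07 0.03 0.09 0.09]
-45 180 [-114.   24. -114.] 163.0 err 0.0 marg 0.43 [0.02 0.05 0.07 0.03 0.09 0.09]
-40 -105 [-87. -42. -63.] 115.0 err 0.0 marg 0.04 [0.01 0.07 0.07 0.06 0.09 0.09]
-40 -120 [-94. -31. -74.] 124.0 err 0.0 marg 0.2 [0.01 0.07 0.07 0.05 0.09 0.08]
-40 -135 [-101.  -19.  -84.] 133.0 err 0.0 marg 0.31 [0.01 0.06 0.07 0.04 0.09 0.08]
-40 -150 [-106.   -6.  -95.] 143.0 err 0.0 marg 0.4 [0.01 0.06 0.07 0.04 0.09 0.08]
-40 -165 [-111.    9. -105.] 153.0 err 0.0 marg 0.47 [0.02 0.06 0.07 0.04 0.09 0.09]
-40 180 [-114.   24. -114.] 163.0 err 0.0 marg 0.33 [0.02 0.06 0.07 0.03 0.09 0.09]
45 -105 [ 87.  42. -63.] 115.0 err 0.2175 marg 0.0 [0.06 0.08 0.04 0.13 0.08 0.09]
45 -120 [ 94.  31. -74.] 124.0 err 0.2175 marg 0.0 [0.06 0.08 0.04 0.12 0.07 0.07]
45 -135 [101.  19. -84.] 133.0 err 0.2175 marg 0.0 [0.06 0.09 0.05 0.12 0.07 0.09]
45 -150 [106.   6. -95.] 143.0 err 0.2175 marg 0.0 [0.06 0.1  0.05 0.12 0.07 0.14]
45 -165 [ 111.   -9. -105.] 153.0 err 0.2175 marg 0.0 [0.06 0.11 0.05 0.16 0.06 0.2 ]
45 180 [ 114.  -24. -114.] 163.0 err 0.2175 marg 0.0 [0.05 0.12 0.05 0.27 0.06 0.3 ]
```

```bash
python3 - <<'E'
from plan import *
from h import rec
x,R,x2,R2,rv,Q,e,m,s=path(-48,-140); print(m,e,x.round(1),x2.round(1),"place-rot units",(np.degrees(rv)/8).round(3))
o=rec(); Rc=Ro.from_euler('xyz',o["tcp_rot"]); r=np.degrees((R*Rc.inv()).as_rotvec()); d=x+[0,0,130]-o["tool_pos"]
print("d units",(d/30).round(3),"rot units",(r/8).round(3)); q=o["joint_positions"]
for k in range(1,17):
    q,e=ik(o["tool_pos"]+d*k/16,Ro.from_rotvec(np.radians(r)*k/16)*Rc,q)
    if k%4==0: print(q.round(2),round(e,4))
print("grasp rpy",R.as_euler('xyz').round(3))
E
```

```text
0.3981661061786559 1.9081785051965792e-09 [573.4 147.5  62.7] [ 562.5 -199.6   23.3] place-rot units [-12.838  -1.804 -10.994]
9.5 [0.183 0.189 1.8   0.048 0.838 0.785] [492.6 180.  234.4] [168.9 -14.4  55.4] [-0.1 -0.2  0.7] 81.6 0.0
d units [ 2.693 -1.083 -1.391] rot units [ 4.275  2.646 12.868]
[-0.01  0.3   1.69  0.39  1.07  0.02] 0.0
[-0.09  0.5   1.46  0.46  1.42 -0.44] 0.0
[-0.08  0.73  1.16  0.43  1.78 -0.78] 0.0
[-0.03  0.96  0.8   0.35  2.15 -1.11] 0.0
grasp rpy [ 3.142 -0.838  2.723]
```

>>> play_rows([
  [[0.15,-0.06,-0.077],[0.2375,0.147,0.715]],
  [[0.15,-0.06,-0.077],[0.2375,0.147,0.715]],
  [[0.15,-0.06,-0.077],[0.2375,0.147,0.715]],
  [[0.15,-0.06,-0.077],[0.2375,0.147,0.715]],
  [[0.15,-0.06,-0.077],[0.2375,0.147,0.715]],
  [[0.15,-0.06,-0.077],[0.2375,0.147,0.715]],
  [[0.15,-0.06,-0.077],[0.2375,0.147,0.715]],
  [[0.15,-0.06,-0.077],[0.2375,0.147,0.715]],
  [[0.15,-0.06,-0.077],[0.2375,0.147,0.715]],
], hand=1)

```text
time: 10.62
tool_pos: [533.8, 164.8, 214.1]
tcp_rot: [-3.086, -0.505, 1.787]
contact_force: [0.2, 0.6, -1.1]
grip_width: 91.6
finger_force: 0.0
```

>>> play_rows([
  [[0.15,-0.06,-0.077],[0.2375,0.147,0.715]],
  [[0.15,-0.06,-0.077],[0.2375,0.147,0.715]],
  [[0.15,-0.06,-0.077],[0.2375,0.147,0.715]],
  [[0.15,-0.06,-0.077],[0.2375,0.147,0.715]],
  [[0.15,-0.06,-0.077],[0.2375,0.147,0.715]],
  [[0.15,-0.06,-0.077],[0.2375,0.147,0.715]],
  [[0.15,-0.06,-0.077],[0.2375,0.147,0.715]],
  [[0.15,-0.06,-0.077],[0.2375,0.147,0.715]],
  [[0.15,-0.06,-0.077],[0.2375,0.147,0.715]],
  [[0,0,0],[0,0,0]],
])

```text
time: 11.88
tool_pos: [574.4, 149.2, 191.7]
tcp_rot: [3.142, -0.842, 2.725]
contact_force: [-0.2, -0.4, -0.1]
grip_width: 91.9
finger_force: 0.0
```

```bash
python3 - <<'E'
from plan import *
from h import *
x,R,x2,R2,rv,Q,e,m,_=path(-48,-140)
o=rec(); Rc=Ro.from_euler('xyz',o["tcp_rot"]); print("left d",((x-o["tool_pos"])/30).round(3),"rot",(np.degrees((R*Rc.inv()).as_rotvec())/8).round(3))
s=cam("side");t=cam("top")
a=cv2.resize(s["img"][170:340,160:340],None,fx=2.6,fy=2.6);b=cv2.resize(t["img"][180:310,160:280],None,fx=2.7,fy=2.7)
z=np.zeros((442,800,3),np.uint8);z[:a.shape[0],:a.shape[1]]=a;z[:b.shape[0],470:470+b.shape[1]]=b
cv2.imwrite("pics/pre.png",z[:,:,::-1])
E
```

```text
11.88 [-0.024  0.965  0.795  0.349  2.156 -1.104] [574.4 149.2 191.7] [180.  -48.3 156.1] [-0.2 -0.4 -0.1] 91.9 0.0
left d [-0.033 -0.055 -4.302] rot [-0.013 -0.029 -0.016]
```

View pics/pre.png

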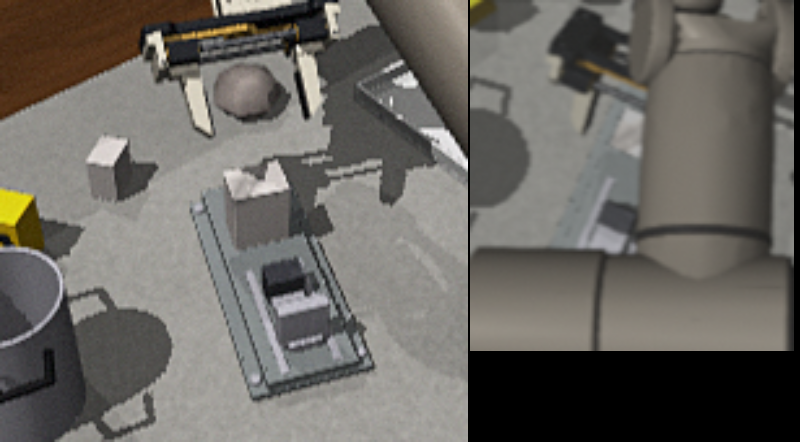

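The jaw is open and the stone stands free at crop (258,205), with the open fingers above it on either side. I'll lower the gripper now.

>>> play_rows([
  [[-0.03,-0.05,-0.7],[0,0,0]],
  [[0,0,-0.7],[0,0,0]],
  [[0,0,-0.6],[0,0,0]],
  [[0,0,-0.6],[0,0,0]],
  [[0,0,-0.5],[0,0,0]],
  [[0,0,-0.5],[0,0,0]],
  [[0,0,-0.4],[0,0,0]],
  [[0,0,-0.3],[0,0,0]],
  [[0,0,0],[0,0,0]],
])

```text
time: 13.1
tool_pos: [573.4, 146.7, 63.5]
tcp_rot: [3.14, -0.84, 2.724]
contact_force: [0.4, -0.1, -0.3]
grip_width: 91.6
finger_force: 0.0
```

>>> play_rows([
  [[0,0,0],[0,0,0]],
  [[0,0,0],[0,0,0]],
  [[0,0,0],[0,0,0]],
  [[0,0,0],[0,0,0]],
], hand=-1)

```text
time: 13.6
tool_pos: [574.0, 147.4, 64.6]
tcp_rot: [3.137, -0.838, 2.726]
contact_force: [2.7, 3.5, 1.0]
grip_width: 59.8
finger_force: 30.0
```

```bash
python3 -c "from h import *;rec()"
```

```text
13.6 [-0.028  1.084  0.889  0.312  1.949 -1.185] [574.  147.4  64.6] [179.7 -48.  156.2] [2.7 3.5 1. ] 59.8 30.0
```

Gripped at 59.8 mm. Next I'll ease off the fixed jaw and lift straight up.

>>> play_rows([
  [[-0.03,0.02,0.1],[0,0,0]],
  [[-0.03,0.02,0.2],[0,0,0]],
  [[0,0,0.4],[0,0,0]],
  [[0,0,0.6],[0,0,0]],
  [[0,0,0.7],[0,0,0]],
  [[0,0,0.7],[0,0,0]],
  [[0,0,0.7],[0,0,0]],
  [[0,0,0.7],[0,0,0]],
  [[0,0,0.7],[0,0,0]],
  [[0,0,0.6],[0,0,0]],
  [[0,0,0.4],[0,0,0]],
  [[0,0,0],[0,0,0]],
])

```text
time: 15.1
tool_pos: [572.0, 147.9, 238.9]
tcp_rot: [3.139, -0.838, 2.725]
contact_force: [0.3, 0.7, -6.1]
grip_width: 59.8
finger_force: 30.0
```

```bash
python3 - <<'E'
from plan import *
from h import *
o=rec(); s=cam("side"); cv2.imwrite("pics/lift.png",cv2.resize(s["img"][130:330,160:360],None,fx=3,fy=3)[:,:,::-1])
x,R,x2,R2,rv,Q,e,m,_=path(-48,-140)
Rc=Ro.from_euler('xyz',o["tcp_rot"]); r=np.degrees((R2*Rc.inv()).as_rotvec())/8; d=(x2+[0,0,165]-o["tool_pos"])/30
print(d.round(3),r.round(3),np.linalg.norm(r))
n=24;q=o["joint_positions"]
for k in range(1,n+1):
    q,e=ik(o["tool_pos"]+d*30*k/n,Ro.from_rotvec(np.radians(r*8)*k/n)*Rc,q)
    if k%4==0: print(q.round(2),round(e,4),(o["tool_pos"]+d*30*k/n).round(),round(mg(q),2))
E
```

```text
15.1 [-0.027  0.923  0.752  0.369  2.23  -1.069] [572.  147.9 238.9] [179.8 -48.  156.1] [ 0.3  0.7 -6.1] 59.8 30.0
[ -0.317 -11.583  -1.688] [-12.843  -1.792 -11.004] 17.006725884709173
[-0.08  0.83  0.88  0.23  2.07 -0.83] 0.0 [570.  90. 230.] 0.59
[-0.12  0.76  0.98  0.08  1.94 -0.57] 0.0 [569.  32. 222.] 0.72
[-0.14  0.72  1.04 -0.07  1.83 -0.27] 0.0 [567. -26. 214.] 0.83
[-0.16  0.71  1.08 -0.24  1.76  0.04] 0.0 [566. -84. 205.] 0.76
[-0.17  0.75  1.09 -0.4   1.73  0.38] 0.0 [ 564. -142.  197.] 0.6
[-0.2   0.81  1.05 -0.56  1.75  0.71] 0.0 [ 563. -200.  188.] 0.44
```

View pics/lift.png

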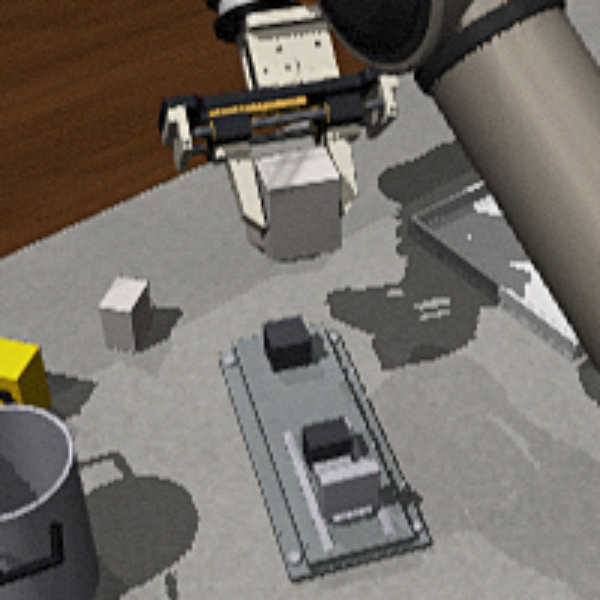

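The stone is off the bed at (295,205) in this view, upright and square in the fingers, and the vise is open. Next I'll carry it over and turn it.

>>> play_rows([
  [[-0.013,-0.483,-0.07],[-0.535,-0.0747,-0.4585]],
  [[-0.013,-0.483,-0.07],[-0.535,-0.0747,-0.4585]],
  [[-0.013,-0.483,-0.07],[-0.535,-0.0747,-0.4585]],
  [[-0.013,-0.483,-0.07],[-0.535,-0.0747,-0.4585]],
  [[-0.013,-0.483,-0.07],[-0.535,-0.0747,-0.4585]],
  [[-0.013,-0.483,-0.07],[-0.535,-0.0747,-0.4585]],
  [[-0.013,-0.483,-0.07],[-0.535,-0.0747,-0.4585]],
  [[-0.013,-0.483,-0.07],[-0.535,-0.0747,-0.4585]],
  [[-0.013,-0.483,-0.07],[-0.535,-0.0747,-0.4585]],
  [[-0.013,-0.483,-0.07],[-0.535,-0.0747,-0.4585]],
  [[-0.013,-0.483,-0.07],[-0.535,-0.0747,-0.4585]],
  [[-0.013,-0.483,-0.07],[-0.535,-0.0747,-0.4585]],
])

```text
time: 16.65
tool_pos: [566.5, -26.1, 211.9]
tcp_rot: [-2.688, -0.048, 1.684]
contact_force: [0.5, 0.3, -5.6]
grip_width: 59.5
finger_force: 30.0
```

>>> play_rows([
  [[-0.013,-0.483,-0.07],[-0.535,-0.0747,-0.4585]],
  [[-0.013,-0.483,-0.07],[-0.535,-0.0747,-0.4585]],
  [[-0.013,-0.483,-0.07],[-0.535,-0.0747,-0.4585]],
  [[-0.013,-0.483,-0.07],[-0.535,-0.0747,-0.4585]],
  [[-0.013,-0.483,-0.07],[-0.535,-0.0747,-0.4585]],
  [[-0.013,-0.483,-0.07],[-0.535,-0.0747,-0.4585]],
  [[-0.013,-0.483,-0.07],[-0.535,-0.0747,-0.4585]],
  [[-0.013,-0.483,-0.07],[-0.535,-0.0747,-0.4585]],
  [[-0.013,-0.483,-0.07],[-0.535,-0.0747,-0.4585]],
  [[-0.013,-0.483,-0.07],[-0.535,-0.0747,-0.4585]],
  [[-0.013,-0.483,-0.07],[-0.535,-0.0747,-0.4585]],
  [[-0.013,-0.483,-0.07],[-0.535,-0.0747,-0.4585]],
])

```text
time: 18.15
tool_pos: [561.8, -199.5, 186.3]
tcp_rot: [-3.14, 0.733, 0.696]
contact_force: [0.1, 0.3, -5.5]
grip_width: 60.0
finger_force: 30.0
```

>>> play_rows([
  [[0,0,0],[0,0,0]],
  [[0,0,0],[0,0,0]],
])

```text
time: 18.4
tool_pos: [562.2, -199.1, 187.2]
tcp_rot: [-3.138, 0.73, 0.701]
contact_force: [0.3, 0.1, -6.3]
grip_width: 59.6
finger_force: 30.0
```

```bash
python3 - <<'E'
from plan import *
from h import *
o=rec(); s=cam("side"); cv2.imwrite("pics/over.png",cv2.resize(s["img"][60:260,270:470],None,fx=3,fy=3)[:,:,::-1])
x,R,x2,R2,rv,Q,e,m,_=path(-48,-140)
Rc=Ro.from_euler('xyz',o["tcp_rot"]); print("left",((x2-o["tool_pos"])/30).round(3),(np.degrees((R2*Rc.inv()).as_rotvec())/8).round(3))
E
```

```text
18.4 [-0.202  0.815  1.056 -0.559  1.749  0.705] [ 562.2 -199.1  187.2] [-179.8   41.9   40.2] [ 0.3  0.1 -6.3] 59.6 30.0
left [ 0.009 -0.015 -5.463] [-0.028  0.    -0.003]
```

View pics/over.png

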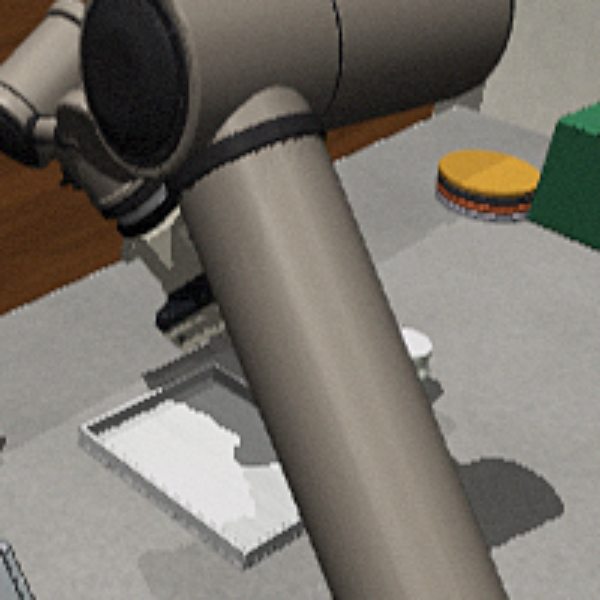

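>>> play_rows([
  [[0,0,-0.5],[0,0,0]],
  [[0,0,-0.7],[0,0,0]],
  [[0,0,-0.7],[0,0,0]],
  [[0,0,-0.7],[0,0,0]],
  [[0,0,-0.7],[0,0,0]],
  [[0,0,-0.6],[0,0,0]],
  [[0,0,-0.4],[0,0,0]],
  [[0,0,-0.3],[0,0,0]],
  [[0,0,-0.2],[0,0,0]],
  [[0,0,-0.2],[0,0,0]],
  [[0,0,0],[0,0,0]],
  [[0,0,0],[0,0,0]],
])

```text
time: 19.95
tool_pos: [562.6, -199.9, 38.1]
tcp_rot: [3.141, 0.731, 0.697]
contact_force: [0.1, -0.3, -4.9]
grip_width: 60.2
finger_force: 30.0
```

>>> play_rows([
  [[0,0,-0.05],[0,0,0]],
  [[0,0,-0.05],[0,0,0]],
  [[0,0,-0.05],[0,0,0]],
  [[0,0,-0.05],[0,0,0]],
  [[0,0,0],[0,0,0]],
])

```text
time: 20.58
tool_pos: [562.3, -199.8, 31.6]
tcp_rot: [-3.141, 0.732, 0.698]
contact_force: [-0.5, 0.0, -4.5]
grip_width: 59.4
finger_force: 30.0
```

```bash
python3 -c "from h import *;rec()"
```

```text
20.57 [-0.202  0.988  1.152 -0.551  1.52   0.849] [ 562.3 -199.8   31.6] [-180.    41.9   40. ] [-0.5  0.  -4.5] 59.4 30.0
```

>>> play_rows([
  [[0,0,-0.05],[0,0,0]],
  [[0,0,-0.05],[0,0,0]],
  [[0,0,-0.04],[0,0,0]],
  [[0,0,0],[0,0,0]],
])

```text
time: 21.08
tool_pos: [562.4, -199.8, 27.4]
tcp_rot: [-3.141, 0.731, 0.698]
contact_force: [0.4, -0.4, -5.7]
grip_width: 59.8
finger_force: 30.0
```

>>> play_rows([
  [[0,0,-0.03],[0,0,0]],
  [[0,0,-0.03],[0,0,0]],
  [[0,0,0],[0,0,0]],
])

```text
time: 21.45
tool_pos: [562.4, -199.8, 25.7]
tcp_rot: [-3.141, 0.731, 0.698]
contact_force: [-0.6, -0.2, -5.3]
grip_width: 59.9
finger_force: 30.0
```

>>> play_rows([
  [[0,0,-0.03],[0,0,0]],
  [[0,0,0],[0,0,0]],
])

```text
time: 21.7
tool_pos: [562.4, -199.9, 24.8]
tcp_rot: [-3.141, 0.731, 0.698]
contact_force: [-0.0, -0.1, -6.5]
grip_width: 59.9
finger_force: 30.0
```

>>> play_rows([
  [[0,0,-0.03],[0,0,0]],
  [[0,0,-0.02],[0,0,0]],
  [[0,0,0],[0,0,0]],
])

```text
time: 22.08
tool_pos: [562.4, -199.8, 23.3]
tcp_rot: [-3.141, 0.731, 0.698]
contact_force: [-0.4, -0.4, -6.3]
grip_width: 60.0
finger_force: 30.0
```

>>> play_rows([
  [[0,0,-0.03],[0,0,0]],
  [[0,0,0],[0,0,0]],
])

```text
time: 22.32
tool_pos: [562.4, -199.9, 22.5]
tcp_rot: [3.141, 0.731, 0.698]
contact_force: [-0.5, -1.1, -4.7]
grip_width: 60.0
finger_force: 30.4
```

>>> play_rows([
  [[0,0,-0.015],[0,0,0]],
  [[0,0,0],[0,0,0]],
])

```text
time: 22.58
tool_pos: [562.5, -199.9, 22.3]
tcp_rot: [3.141, 0.731, 0.697]
contact_force: [-0.5, -0.5, -3.3]
grip_width: 60.1
finger_force: 30.8
```

```bash
python3 - <<'E'
from h import *
o=rec();print(o["moment"])
t=cam("top");s=cam("side");a=cv2.resize(t["img"][170:300,290:410],None,fx=3.3,fy=3.3);b=cv2.resize(s["img"][150:270,280:400],None,fx=3.3,fy=3.3)
z=np.zeros((430,796,3),np.uint8);z[:a.shape[0],:396]=a;z[:b.shape[0],400:796]=b;cv2.imwrite("pics/pl.png",z[:,:,::-1])
E
```

```text
22.57 [-0.202  1.     1.153 -0.552  1.508  0.856] [ 562.5 -199.9   22.3] [180.   41.9  40. ] [-0.5 -0.5 -3.3] 60.1 30.8
[ 0.48123603 -0.55715964 -0.03920612]
```

View pics/pl.png

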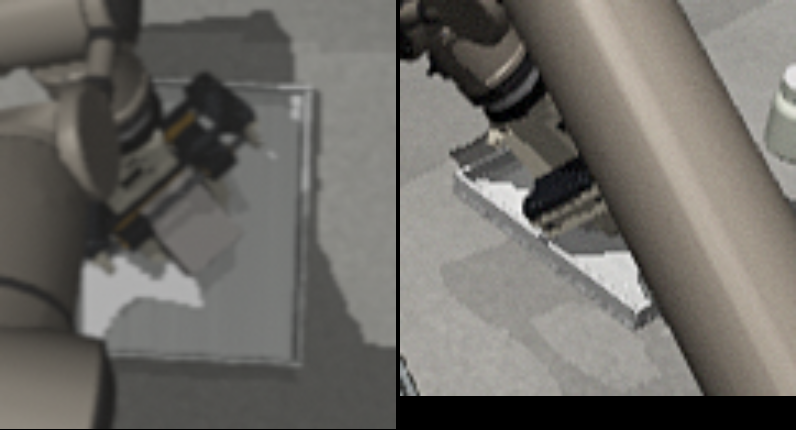

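The top view shows the stone lying in the tray at (195,235), still in the fingers, and the force shows its weight starting to transfer. I'll press down slightly, then let go.

>>> play_rows([
  [[0,0,-0.02],[0,0,0]],
  [[0,0,0],[0,0,0]],
])

```text
time: 22.92
tool_pos: [562.5, -199.9, 22.3]
tcp_rot: [3.141, 0.732, 0.697]
contact_force: [-0.5, 1.2, 3.9]
grip_width: 60.3
finger_force: 30.9
```

>>> play_rows([
  [[0,0,-0.02],[0,0,0]],
  [[0,0,0],[0,0,0]],
])

```text
time: 23.18
tool_pos: [562.5, -199.9, 22.2]
tcp_rot: [3.141, 0.732, 0.697]
contact_force: [-0.4, 3.0, 7.4]
grip_width: 59.8
finger_force: 30.9
```

>>> play_rows([
  [[0,0,0],[0,0,0]],
  [[0,0,0],[0,0,0]],
  [[0,0,0],[0,0,0]],
  [[0,0,0],[0,0,0]],
  [[0,0,0.1],[0,0,0]],
  [[0.2,0.17,0.35],[0,0,0]],
  [[0.4,0.34,0.65],[0,0,0]],
  [[0.4,0.34,0.65],[0,0,0]],
  [[0.3,0.25,0.65],[0,0,0]],
  [[0,0,0.9],[0,0,0]],
  [[0,0,0.9],[0,0,0]],
  [[0,0,0.9],[0,0,0]],
], hand=1)

```text
time: 24.68
tool_pos: [601.7, -166.3, 175.0]
tcp_rot: [-3.142, 0.731, 0.698]
contact_force: [1.6, -0.4, 0.4]
grip_width: 91.9
finger_force: 0.0
```

```bash
python3 - <<'E'
from h import *
from kin import *
o=rec(); Rc=Ro.from_euler('xyz',o["tcp_rot"])
# target: above jaw plate, vertical, yaw 66 deg
xj=np.array([439.7,207.3,200]); 
for yw in(66,-114):
    R=Ro.from_euler('xyz',[np.pi,0,np.radians(yw)]); r=np.degrees((R*Rc.inv()).as_rotvec())/8; d=(xj-o["tool_pos"])/30
    print(yw,d.round(3),r.round(3),np.linalg.norm(r)); q=o["joint_positions"]
    for k in range(1,25):
        q,e=ik(o["tool_pos"]+d*30*k/24,Ro.from_rotvec(np.radians(r*8)*k/24)*Rc,q)
        if k%6==0: print(q.round(2),round(e,4))
E
```

```text
24.68 [-0.148  0.901  0.912 -0.543  1.825  0.721] [ 601.7 -166.3  175. ] [-180.    41.9   40. ] [ 1.6 -0.4  0.4] 91.9 0.0
66 [-5.401 12.452  0.833] [ 4.214 -3.175  3.103] 6.120854771005403
[-0.06  0.71  1.19 -0.39  1.63  0.75] 0.0
[ 0.04  0.55  1.4  -0.26  1.46  0.74] 0.0
[ 0.15  0.41  1.56 -0.13  1.3   0.72] 0.0
[ 0.28  0.31  1.69 -0.    1.14  0.7 ] 0.0
-114 [-5.401 12.452  0.833] [ -4.281  -5.681 -18.122] 19.468269000778914
[-0.12  0.82  1.   -0.28  1.88  1.46] 0.0
[-0.09  0.65  1.24 -0.04  1.71  2.19] 0.0
[0.03 0.45 1.52 0.08 1.4  2.93] 0.0
[0.04 0.22 1.9  0.44 0.95 3.11] 0.378
```

>>> play_rows([
  [[-0.27,0.6226,0.0417],[0.2107,-0.1588,0.155]],
  [[-0.27,0.6226,0.0417],[0.2107,-0.1588,0.155]],
  [[-0.27,0.6226,0.0417],[0.2107,-0.1588,0.155]],
  [[-0.27,0.6226,0.0417],[0.2107,-0.1588,0.155]],
  [[-0.27,0.6226,0.0417],[0.2107,-0.1588,0.155]],
  [[-0.27,0.6226,0.0417],[0.2107,-0.1588,0.155]],
  [[-0.27,0.6226,0.0417],[0.2107,-0.1588,0.155]],
  [[-0.27,0.6226,0.0417],[0.2107,-0.1588,0.155]],
  [[-0.27,0.6226,0.0417],[0.2107,-0.1588,0.155]],
  [[-0.27,0.6226,0.0417],[0.2107,-0.1588,0.155]],
])

```text
time: 25.92
tool_pos: [520.4, 21.0, 186.9]
tcp_rot: [-3.097, 0.364, 0.942]
contact_force: [0.5, 0.1, -0.8]
grip_width: 91.9
finger_force: 0.0
```

>>> play_rows([
  [[-0.27,0.6226,0.0417],[0.2107,-0.1588,0.155]],
  [[-0.27,0.6226,0.0417],[0.2107,-0.1588,0.155]],
  [[-0.27,0.6226,0.0417],[0.2107,-0.1588,0.155]],
  [[-0.27,0.6226,0.0417],[0.2107,-0.1588,0.155]],
  [[-0.27,0.6226,0.0417],[0.2107,-0.1588,0.155]],
  [[-0.27,0.6226,0.0417],[0.2107,-0.1588,0.155]],
  [[-0.27,0.6226,0.0417],[0.2107,-0.1588,0.155]],
  [[-0.27,0.6226,0.0417],[0.2107,-0.1588,0.155]],
  [[-0.27,0.6226,0.0417],[0.2107,-0.1588,0.155]],
  [[-0.27,0.6226,0.0417],[0.2107,-0.1588,0.155]],
  [[0,0,0],[0,0,0]],
], hand=0)

```text
time: 27.3
tool_pos: [438.6, 207.6, 199.1]
tcp_rot: [-3.141, -0.0, 1.153]
contact_force: [0.3, -0.9, -0.4]
grip_width: 45.9
finger_force: 0.0
```

```bash
python3 - <<'E'
from h import *
rec();t=cam("top");s=cam("side")
a=cv2.resize(t["img"][180:310,290:410],None,fx=3.3,fy=3.3);b=cv2.resize(s["img"][150:270,280:400],None,fx=3.3,fy=3.3)
z=np.zeros((430,796,3),np.uint8);z[:a.shape[0],:396]=a;z[:b.shape[0],400:796]=b;cv2.imwrite("pics/st.png",z[:,:,::-1])
E
```

```text
27.3 [0.284 0.31  1.695 0.    1.137 0.702] [438.6 207.6 199.1] [-180.    -0.    66.1] [ 0.3 -0.9 -0.4] 45.9 0.0
```

View pics/st.png

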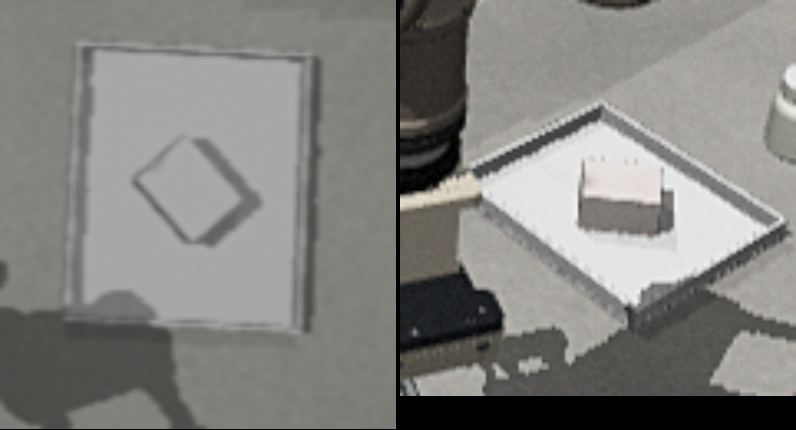

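The stone lies flat near the middle of the tray, at (190,190) in the top crop. Now I'll grip the jaw plate and shut the vise.

>>> play_rows([
  [[0.03,0,-0.7],[0,0,0]],
  [[0,0,-0.7],[0,0,0]],
  [[0,0,-0.7],[0,0,0]],
  [[0,0,-0.7],[0,0,0]],
  [[0,0,-0.6],[0,0,0]],
  [[0,0,-0.5],[0,0,0]],
  [[0,0,-0.4],[0,0,0]],
  [[0,0,0],[0,0,0]],
])

```text
time: 28.4
tool_pos: [440.1, 206.3, 69.0]
tcp_rot: [-3.14, 0.002, 1.151]
contact_force: [0.2, 0.0, 0.9]
grip_width: 45.6
finger_force: 0.0
```

>>> play_rows([
  [[0,0,0],[0,0,0]],
  [[0,0,0],[0,0,0]],
  [[0,0,0],[0,0,0]],
  [[0,0,0],[0,0,0]],
], hand=-1)

```text
time: 28.9
tool_pos: [440.2, 206.9, 70.1]
tcp_rot: [-3.141, 0.0, 1.151]
contact_force: [-2.3, 1.0, 2.0]
grip_width: 13.8
finger_force: 30.0
```

>>> play_rows([
  [[0.27,-0.12,0],[0,0,0]],
  [[0.27,-0.12,0],[0,0,0]],
  [[0.27,-0.12,0],[0,0,0]],
  [[0.27,-0.12,0],[0,0,0]],
  [[0.27,-0.12,0],[0,0,0]],
  [[0.27,-0.12,0],[0,0,0]],
  [[0.27,-0.12,0],[0,0,0]],
  [[0.27,-0.12,0],[0,0,0]],
  [[0.27,-0.12,0],[0,0,0]],
  [[0.27,-0.12,0],[0,0,0]],
  [[0,0,0],[0,0,0]],
])

```text
time: 30.28
tool_pos: [521.3, 171.0, 70.1]
tcp_rot: [-3.141, 0.0, 1.151]
contact_force: [-1.8, 1.9, 4.3]
grip_width: 13.6
finger_force: 30.0
```

>>> play_rows([
  [[0.1,-0.045,0],[0,0,0]],
  [[0.08,-0.035,0],[0,0,0]],
  [[0.06,-0.027,0],[0,0,0]],
  [[0.03,-0.013,0],[0,0,0]],
  [[0,0,0],[0,0,0]],
])

```text
time: 30.9
tool_pos: [528.7, 167.8, 70.1]
tcp_rot: [-3.14, 0.0, 1.151]
contact_force: [-5.2, 3.7, 6.0]
grip_width: 14.0
finger_force: 30.0
```

>>> play_rows([
  [[0.03,-0.013,0],[0,0,0]],
  [[0.03,-0.013,0],[0,0,0]],
  [[0,0,0],[0,0,0]],
])

```text
time: 31.28
tool_pos: [530.0, 167.2, 70.1]
tcp_rot: [-3.139, 0.001, 1.151]
contact_force: [-5.6, 4.9, 7.3]
grip_width: 14.0
finger_force: 30.0
```

>>> play_rows([
  [[0.03,-0.013,0],[0,0,0]],
  [[0.03,-0.013,0],[0,0,0]],
  [[0,0,0],[0,0,0]],
])

```text
time: 31.65
tool_pos: [530.1, 167.2, 70.1]
tcp_rot: [-3.136, 0.001, 1.152]
contact_force: [-12.5, 8.4, 10.5]
grip_width: 13.8
finger_force: 30.0
```

>>> play_rows([
  [[0.03,-0.013,0],[0,0,0]],
  [[0,0,0],[0,0,0]],
])

```text
time: 31.9
tool_pos: [530.1, 167.1, 70.1]
tcp_rot: [-3.134, 0.002, 1.152]
contact_force: [-15.7, 10.0, 12.4]
grip_width: 14.0
finger_force: 30.1
```

>>> play_rows([
  [[0,0,0],[0,0,0]],
  [[0,0,0],[0,0,0]],
  [[0,0,0],[0,0,0]],
  [[0,0,0.3],[0,0,0]],
  [[0,0,0.7],[0,0,0]],
  [[0,0,1],[0,0,0]],
  [[0,0,1],[0,0,0]],
  [[0,0,1],[0,0,0]],
  [[-0.5,-0.5,1],[0,0,0]],
  [[-1,-1,0],[0,0,0]],
  [[-1,-1,0],[0,0,0]],
  [[0,0,0],[0,0,0]],
], hand=0)

```text
time: 33.4
tool_pos: [457.5, 88.8, 220.7]
tcp_rot: [3.142, 0.001, 1.149]
contact_force: [0.7, -0.6, 0.4]
grip_width: 45.8
finger_force: 0.0
```

```bash
python3 - <<'E'
from h import *
rec();s=cam("side");cv2.imwrite("pics/fin.png",cv2.resize(s["img"][150:350,130:430],None,fx=2.6,fy=2.6)[:,:,::-1])
E
```

```text
33.4 [ 2.700e-02  2.530e-01  1.710e+00 -1.000e-03  1.179e+00  4.500e-01] [457.5  88.8 220.7] [180.    0.   65.8] [ 0.7 -0.6  0.4] 45.8 0.0
```

View pics/fin.png

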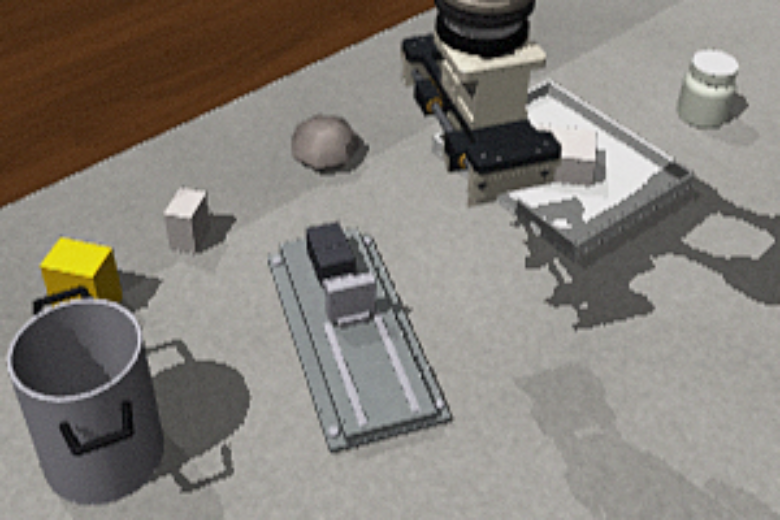

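The jaws meet at (333,252), the stone lies flat in the tray at (577,150), the bystanders haven't moved, and the arm touches nothing. I'll hand the job in.

```bash
python3 -c "
from plant import bot; print(bot.close_job())"
```

```text
the job is handed in; nothing more can be done
None
```

The job is handed in: the stone lies flat in the tray, the empty vise is shut, the pot, jar and rough stone weren't touched, and it took about 33 s of the 61 s allowed; no verdict came back.

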